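# Load the light-guide reader, take a reading and pack the kit

## Task

Load the light-guide reader: lay every glass rod in a V-groove of the cradle, one to a groove, and push each along until its end touches the steel end stop, then let go; with all the rods home, press the green read button fully and release it. Once the reading has been taken, pack every jar and filter block upright and flat on the floor of the blue box, leaving the rods home against the stop and the bottle, beaker and yellow box where they are.

Things in the scene. Friction and masses are not known exactly. Their poses are not given: they have to be found in the camera images.
- cradle: Fixed rod cradle: aluminium plate 200 (x) by 170 mm, origin at its underside's centre, z up, +x along its three grey 90-degree V-grooves (y -55, 0, +55 mm; bottom at z 10, lips at z 20 mm, 20 mm apart) to the steel end stop, face at x 100 mm. Grooves run x -100 (open) to 100. A rod in one has its axis at z 27, and centre at x 40 when home. White head behind the stop: x 106 to 168, 60 mm high
- stop_0 (a point): Point on the end stop's face on the axis of groove 0 (cradle y = -55 mm), 27 mm above the bench; same axes as the cradle
- stop_1 (a point): Point on the end stop's face on the axis of groove 1 (cradle y = 0 mm), 27 mm above the bench; same axes as the cradle
- stop_2 (a point): Point on the end stop's face on the axis of groove 2 (cradle y = 55 mm), 27 mm above the bench; same axes as the cradle
- read_button (a joint): The round green read button (28 mm across) on top of the detector head: 0 = up, 0.006 m = fully pressed straight down; spring return, about 5 N to press it fully
- read_button_top (a point): Centre of the top of the green button, 78 mm above the bench when up
- rod_a: Amber glass light-guide rod with black end bands: plain round cylinder, diameter 24 mm, length 120 mm, about 130 g, the same at both ends; origin at its centre, x along its length (it may be turned about that axis). Lies in the grey tray at the start, or is absent
- rod_b: Green glass light-guide rod with black end bands: plain round cylinder, diameter 24 mm, length 120 mm, about 130 g, the same at both ends; origin at its centre, x along its length (it may be turned about that axis). Lies in the grey tray at the start, or is absent
- rod_c: Blue glass light-guide rod with black end bands: plain round cylinder, diameter 24 mm, length 120 mm, about 130 g, the same at both ends; origin at its centre, x along its length (it may be turned about that axis). Lies in the grey tray at the start, or is absent
- rod_tray: Fixed shallow grey tray for the rods, 170 (x) by 231 mm (y), origin at its underside's centre: floor 4 mm above the bench, three lanes along x at y -75, 0, +75 mm; rim and the ridges between lanes are 10 mm above the bench
- kit_box: Fixed open blue box, outside 108 x 108 x 40 mm, walls and floor 4 mm, inside 100 x 100 mm: room for two by two kit pieces standing side by side with 12 mm to spare in all. Origin at the centre of its underside, x and y along its sides
- kit_box_in (a point): Centre of the box's inner floor, 4 mm above the bench; axes as the box
- jar_a: Amber round jar, diameter 44 mm, body 42 mm high, with a black round cap to grip, diameter 24 mm, from 42 to 66 mm; stands upright on the bench at the start; origin at the centre of its underside, z up its axis; about 120 g; may be absent
- jar_b: White round jar with a black cap, same sizes as the amber one; stands upright on the bench at the start; origin at the centre of its underside, z up its axis; about 120 g; may be absent
- block_a: Grey square filter block, 44 x 44 mm, 42 mm high, with a white square grip 24 x 24 mm from 42 to 66 mm, sides parallel to the block's x and y; stands upright on the bench at the start; origin at the centre of its underside, z up its axis; about 120 g; may be absent
- block_b: Bright aluminium square filter block with an orange grip, same sizes as the grey one; stands upright on the bench at the start; origin at the centre of its underside, z up its axis; about 120 g; may be absent
- reagent_bottle: Bystander: amber bottle, diameter 60 mm, 130 mm high, origin at the centre of its underside
- beaker: Bystander: white open beaker, diameter 68 mm, 85 mm high, origin at the centre of its underside
- tip_box: Bystander: closed yellow box 70 x 110 x 45 mm beyond the rod tray, origin at the centre of its underside
Mind the look-alikes: they are no part of the job. Of the things like the rod_c, leave any that is pink; of the rest the larger one is meant.

How it is judged:
On the way, in this order (a step that is already met when the one before it is completed fails the run):
1. every rod lies in a groove of its own with its end against the stop, let go (x of rod_a in the frame of cradle between 0.0375 and 0.0425 m and z of rod_a in the frame of cradle between 0.024 and 0.03 m and angle between the x axis of each of rod_a, rod_b, rod_c and the x axis of cradle, either way round below 0.05 rad and (y of rod_a in the frame of stop_0 between -0.003 and 0.003 m or y of rod_a in the frame of stop_1 between -0.003 and 0.003 m or y of rod_a in the frame of stop_2 between -0.003 and 0.003 m) and contact force between the fingers and rod_a below 0.1 N and x of rod_b in the frame of cradle between 0.0375 and 0.0425 m and z of rod_b in the frame of cradle between 0.024 and 0.03 m and (y of rod_b in the frame of stop_0 between -0.003 and 0.003 m or y of rod_b in the frame of stop_1 between -0.003 and 0.003 m or y of rod_b in the frame of stop_2 between -0.003 and 0.003 m) and contact force between the fingers and rod_b below 0.1 N and x of rod_c in the frame of cradle between 0.0375 and 0.0425 m and z of rod_c in the frame of cradle between 0.024 and 0.03 m and (y of rod_c in the frame of stop_0 between -0.003 and 0.003 m or y of rod_c in the frame of stop_1 between -0.003 and 0.003 m or y of rod_c in the frame of stop_2 between -0.003 and 0.003 m) and contact force between the fingers and rod_c below 0.1 N), for 0.3 s.
2. the read button is pressed while every rod is home (all of step 1 and value of joint read_button above 0.0045 m), for 0.1 s.
3. every jar and block stands in the blue box (x of jar_a in the frame of kit_box_in between -0.03 and 0.03 m and y of jar_a in the frame of kit_box_in between -0.03 and 0.03 m and z of jar_a in the frame of kit_box_in between -0.003 and 0.004 m and angle between each of jar_a, jar_b, block_a, block_b's own z axis and vertical below 0.09 rad and linear speed of each of jar_a, jar_b, block_a, block_b below 0.02 m/s and x of jar_b in the frame of kit_box_in between -0.03 and 0.03 m and y of jar_b in the frame of kit_box_in between -0.03 and 0.03 m and z of jar_b in the frame of kit_box_in between -0.003 and 0.004 m and x of block_a in the frame of kit_box_in between -0.03 and 0.03 m and y of block_a in the frame of kit_box_in between -0.03 and 0.03 m and z of block_a in the frame of kit_box_in between -0.003 and 0.004 m and x of block_b in the frame of kit_box_in between -0.03 and 0.03 m and y of block_b in the frame of kit_box_in between -0.03 and 0.03 m and z of block_b in the frame of kit_box_in between -0.003 and 0.004 m), for 0.2 s.
At the end, for the whole second after the job is handed in: Every rod lies in its own groove (within 3 mm, 0.05 rad) with its end within 2.5 mm of the stop; every jar and block stands upright (0.09 rad) on the box floor (within 4 mm), centre within 30 mm of the box centre along both sides; all at rest, button up (all of step 3 and x of rod_a in the frame of cradle between 0.0375 and 0.0425 m and z of rod_a in the frame of cradle between 0.024 and 0.03 m and angle between the x axis of each of rod_a, rod_b, rod_c and the x axis of cradle, either way round below 0.05 rad and (y of rod_a in the frame of stop_0 between -0.003 and 0.003 m or y of rod_a in the frame of stop_1 between -0.003 and 0.003 m or y of rod_a in the frame of stop_2 between -0.003 and 0.003 m) and x of rod_b in the frame of cradle between 0.0375 and 0.0425 m and z of rod_b in the frame of cradle between 0.024 and 0.03 m and (y of rod_b in the frame of stop_0 between -0.003 and 0.003 m or y of rod_b in the frame of stop_1 between -0.003 and 0.003 m or y of rod_b in the frame of stop_2 between -0.003 and 0.003 m) and x of rod_c in the frame of cradle between 0.0375 and 0.0425 m and z of rod_c in the frame of cradle between 0.024 and 0.03 m and (y of rod_c in the frame of stop_0 between -0.003 and 0.003 m or y of rod_c in the frame of stop_1 between -0.003 and 0.003 m or y of rod_c in the frame of stop_2 between -0.003 and 0.003 m) and linear speed of each of rod_a, rod_b, rod_c below 0.02 m/s and value of joint read_button below 0.002 m); the robot touches nothing.
It fails at once if the reagent bottle is moved more than 30 mm or tipped (distance of reagent_bottle from where it was at the start of the episode above 0.03 m or angle between reagent_bottle's own z axis and vertical above 0.3 rad).
It fails at once if the beaker is moved more than 30 mm or tipped (distance of beaker from where it was at the start of the episode above 0.03 m or angle between beaker's own z axis and vertical above 0.3 rad).
It fails at once if the yellow box is moved more than 30 mm or tipped (distance of tip_box from where it was at the start of the episode above 0.03 m or angle between tip_box's own z axis and vertical above 0.3 rad).
Of rod_a, rod_b, rod_c only 2 to 3 are there at a start; the rules pass over those that are not, and their reading is None.
Of jar_a, jar_b, block_a, block_b only 3 to 4 are there at a start; the rules pass over those that are not, and their reading is None.
At some moment in a run one of rod_a, rod_b, rod_c, jar_a, jar_b, block_a, block_b may be knocked a few centimetres aside while the robot is not near it.
Once in a run the grip may slacken for a moment while it holds something.
It also fails if it takes over 210 s, if anything falls off the work surface, if the arm or the gripper's body presses on something with over 40 N, if the wrist force passes 120 N, or if a joint passes its speed limit or range.

## Robot

A 6-joint arm with a two-finger parallel gripper is mounted at the origin on the work surface. World frame = base frame: x ahead of the robot, y to its left, z up, the work surface at z = 0. Lengths are in m, angles in rad, forces in N, time in s.
With the tool pointing down it reaches from about 0.35 to 0.8 m from the base axis. Payload 7.3 kg.
Tool frame: the origin (TCP) lies between the finger pads; the fingertips stand 25 mm ahead of it and the grasp point (between the pads) lies 6 mm ahead of it (r.tip_extent is the distance from the TCP to the fingertips, in m); z points along the fingers, y is the direction in which the jaws open and shut (so a half turn about z gives the same grasp; the last joint's range is limited). The gripper opens to 85 mm and grips with 20 to 120 N. Pads are 22 mm wide; open, the fingers measure 114 mm over their backs; the gripper's body (76 mm by 85 mm) begins 54 mm behind the grasp point. The pads swing forward as they close: fully open they stand 13 mm farther back than shut.
Start: joints at [1.165, 0.342, 1.524, -0, 1.275, -0.146], TCP at [0.135, 0.507, 0.224] pointing down, gripper open.
Joint ranges: [-2.53, 2.53], [-0.77, 2.02], [0.04, 2.7], [-1, 4.14], [0.28, 2.66], [-3.11, 3.11]. Speed limits (rad/s): [2.57, 2.57, 3.14, 3.14, 3.14, 3.14].

## Interface

Orientations are given as a unit quaternion [x, y, z, w].
In Python, from workcell import r, command_gripper, optics gives the robot as it stands. The module is installed in compiled form; this text tells all that it offers. Calls block until the motion is done:
- r.reach(position, orientation): joint-space move of the TCP to a pose.
- r.move_straight(position, orientation=None, speed=0.15, max_force=None): straight line of the TCP; orientation=None keeps the orientation; speed is the mean speed in m/s. With max_force (N) it stops when the force on the tool has changed by that much, and returns True; else False.
- r.movej(angles): joint-space move.
- command_gripper(opening, force=None): finger opening in m; force is the grip in N (None keeps the last); returns when the fingers have stopped.
- r.hold(seconds).
- r.solve_ik(position, orientation): joint angles nearest the present ones, or None.
- r.read_state(): the state.
- optics.get_image(name): name is "side" or "top"; returns (picture, depth): 400x640x3 uint8, red, green, blue; 400x640 float32, m along the optical axis (not along the pixel's ray), 0 where there is no reading.
- optics.camera_model(name): a dict with "K" (3x3 intrinsics, pixels), "k1" (the pictures are not rectified: a ray, as slopes to the right and down, at radius r is drawn at 1 + k1 r^2 times it, then the intrinsics apply), "R" (3x3) and "t" (3): a world point X has camera coordinates R X + t. Camera axes: x right, y down, z forward; pixel columns grow to the right and rows downward; lengths in m; the calibration is good to about 2 mm. A picture is of the moment at which its call begins. camera_model takes no time and is no camera call.
A pose or a line that the arm cannot do raises r.PlanningError and nothing moves.
- r.finish_job(): hands the job in, once; it reports no verdict.
The state is a dict: "time_s": time; "joint_positions": joint angles; "dq": joint speeds; "tau": joint torques, N m; "eef_pos": TCP position; "eef_rot": TCP orientation; "contact_force": force on the tool from outside, world axes, zero at the start; "torque": the same for the moment, N m; "grip_width": finger opening in m.
Only numpy, scipy, OpenCV 4.12 (cv2) and the standard library are available. Lean on these libraries where they do the work, as an engineer would, in place of code of your own. Each camera call takes 0.05 s, during which the arm holds its last target.

## Working session

There is one attempt and no reset: what is moved stays moved. The work goes in short steps, each a Python script; the robot and the scene stay as the last script left them, time stands still between calls to the robot, and variables do not carry over. Pictures are saved under pics/ and viewed, and the job is handed in when it is done.

```bash
mkdir -p pics; ls
python3 - <<'E'
from workcell import r, command_gripper, optics
import cv2, numpy as np
for n in ("side","top"):
    im,d=optics.get_image(n)
    cv2.imwrite(f"pics/{n}0.png",im[:,:,::-1])
    np.savez(f"pics/{n}0.npz",im=im,d=d)
    m=optics.camera_model(n); print(n,m, (d>0).mean())
s=r.read_state(); print(s['time_s'],s['eef_pos'],s['eef_rot'],s['grip_width'],r.tip_extent)
E
```

```text
pics
side {'K': array([[393.45455467,   0.        , 324.87431917],
       [  0.        , 393.45455467, 201.50994532],
       [  0.        ,   0.        ,   1.        ]]), 'k1': -0.06954943685771706, 'R': array([[ 0.87745844, -0.47916047,  0.02172388],
       [-0.26745227, -0.52636151, -0.8071015 ],
       [ 0.39816575,  0.70238793, -0.59001291]]), 't': array([-0.46313425,  0.29291039,  0.89403776])} 0.99606640625
top {'K': array([[442.96461545,   0.        , 321.65503598],
       [  0.        , 442.96461545, 195.68561673],
       [  0.        ,   0.        ,   1.        ]]), 'k1': -0.07544827343395231, 'R': array([[ 0.0051921 , -0.99993897,  0.00975217],
       [-0.99002611, -0.00651316, -0.14073337],
       [ 0.1407883 , -0.0089242 , -0.9899995 ]]), 't': array([0.07031575, 0.57026052, 1.26355222])} 0.99599609375
0.1 [0.13469032 0.50706225 0.22328778] [ 1.29515152e-01  9.91577208e-01 -6.54023983e-04 -1.97320441e-04] 0.08538255748810204 0.025
```

View pics/side0.png

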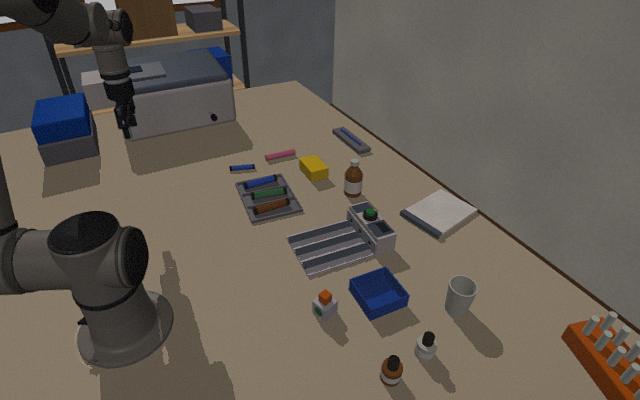

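View pics/top0.png

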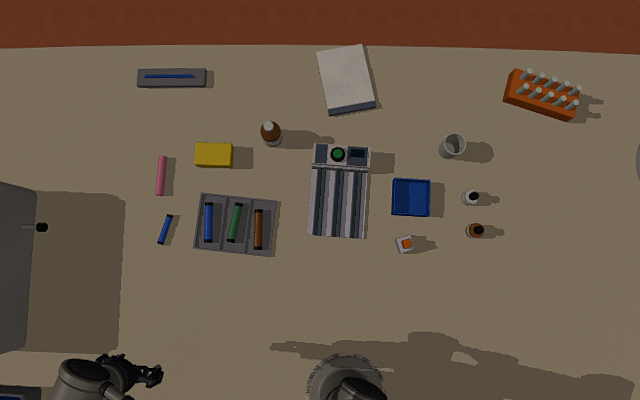

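The images show three rods in the tray in the top view: blue (208,222), green (235,222) and amber (258,229). The blue look-alikes outside it are a small blue rod (165,229), a pink rod (161,175) and a blue pen (171,77). The kit pieces are the white jar (472,198), amber jar (476,231) and orange-grip block (405,244). There is no grey block. Next I'll check close crops.

Run:
```python
import cv2
a=cv2.imread('pics/top0.png');b=cv2.imread('pics/side0.png')
cv2.imwrite('pics/c1.png',cv2.resize(a[130:270,130:400],None,fx=2.9,fy=2.9,interpolation=cv2.INTER_CUBIC))
cv2.imwrite('pics/c2.png',cv2.resize(a[120:270,370:510],None,fx=4,fy=4,interpolation=cv2.INTER_CUBIC))
cv2.imwrite('pics/c3.png',cv2.resize(b[130:290,220:480],None,fx=3,fy=3,interpolation=cv2.INTER_CUBIC))
```

```text
(no output)
```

View pics/c1.png

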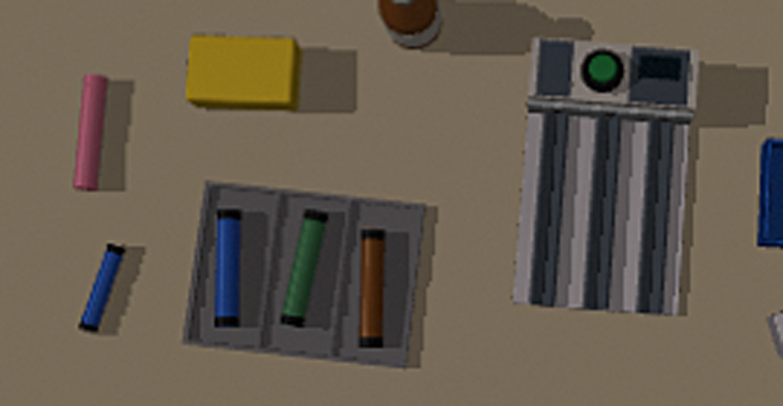

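View pics/c2.png

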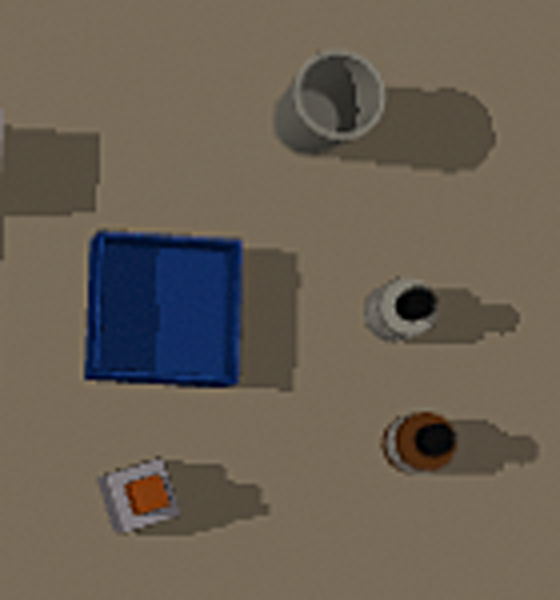

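View pics/c3.png

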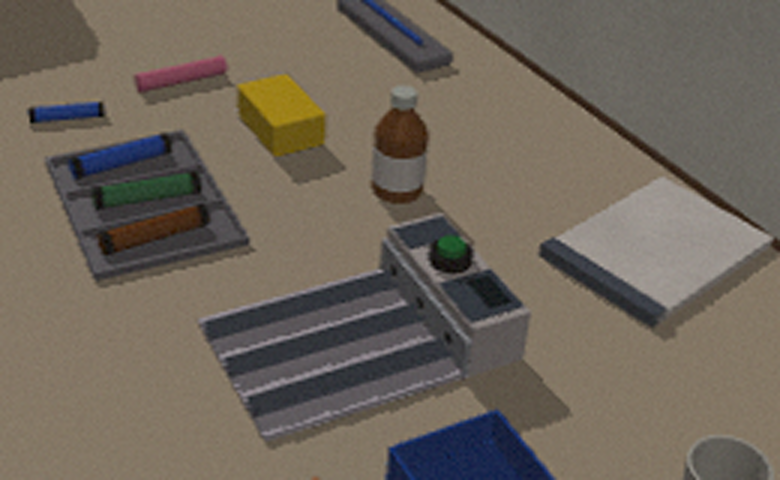

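```bash
cat > h.py <<'E'
import numpy as np, cv2
from workcell import r, command_gripper, optics
M={n:optics.camera_model(n) for n in("side","top")}
def rays(n,uv):
    m=M[n]; p=cv2.undistortPoints(np.asarray(uv,float).reshape(-1,1,2),m["K"],np.array([m["k1"],0,0,0,0])).reshape(-1,2)
    d=np.c_[p,np.ones(len(p))]@m["R"]   # R^T d
    return -m["R"].T@m["t"], d
def onplane(n,uv,z):
    o,d=rays(n,uv); return o+d*((z-o[2])/d[:,2])[:,None]
def cloud(n,dep,mask=None):
    v,u=np.nonzero((dep>0)&(mask if mask is not None else True))
    o,d=rays(n,np.c_[u,v]); return o+d*dep[v,u][:,None], np.c_[u,v]
def tri(uva,uvb):
    o1,d1=rays("top",[uva]);o2,d2=rays("side",[uvb]);d1=d1[0]/np.linalg.norm(d1);d2=d2[0]/np.linalg.norm(d2)
    A=np.c_[d1,-d2];s=np.linalg.lstsq(A,o2-o1,rcond=None)[0]
    p,q=o1+s[0]*d1,o2+s[1]*d2; return (p+q)/2,np.linalg.norm(p-q)
def proj(n,X):
    m=M[n]; return cv2.projectPoints(np.asarray(X,float).reshape(-1,1,3),cv2.Rodrigues(m["R"])[0],m["t"],m["K"],np.array([m["k1"],0,0,0,0]))[0].reshape(-1,2)
def get(n,save=None):
    im,d=optics.get_image(n)
    if save: cv2.imwrite(f"pics/{save}.png",im[:,:,::-1])
    return im,d
def hsv(im): return cv2.cvtColor(im,cv2.COLOR_RGB2HSV)
def blobs(mask,mn=20):
    k,l,s,c=cv2.connectedComponentsWithStats(mask.astype(np.uint8))
    return [(s[i,4],c[i],l==i) for i in range(1,k) if s[i,4]>=mn]
E
python3 - <<'E'
from h import *
T=np.load('pics/top0.npz');S=np.load('pics/side0.npz')
for n,q in(("top",T),("side",S)):
    P,uv=cloud(n,q['d'])
    b=(P[:,2]>-.02)&(P[:,2]<.2)
    # bench flatness
    t=(abs(P[:,0]-.45)<.05)&(abs(P[:,1]+.05)<.05) if 0 else (abs(P[:,2])<.01)
    print(n,P[t][:,2].mean(),P[t][:,2].std())
    h=hsv(q['im'])
    for nm,u,v in (("blue",208,222),("green",235,222),("amber",258,229),("orange",405,244),("wj",472,198),("aj",476,231),("bluebox",410,190),("button",338,155),("pink",161,175)):
        if n=="top":
            o=cloud(n,q['d'][v:v+1,u:u+1]*0+q['d'][v,u])[0] if 0 else None
            oo,d=rays(n,[[u,v]]);print(nm,h[v,u],(oo+d*q['d'][v,u]).round(3))
E
```

```text
top 0.0007407468957021559 0.0029560460471948174
blue [110 202 101] [[0.491 0.409 0.026]]
green [ 64 110  67] [[0.491 0.329 0.029]]
amber [ 13 208  70] [[0.471 0.26  0.029]]
orange [ 12 225 128] [[ 0.428 -0.164  0.068]]
wj [60 64  4] [[ 0.563 -0.366  0.062]]
aj [ 78 142   9] [[ 0.466 -0.374  0.061]]
bluebox [110 209  99] [[ 0.595 -0.197 -0.004]]
button [ 67 173  81] [[0.682 0.028 0.083]]
pink [174 123 116] [[0.632 0.558 0.026]]
side 0.0017307219413335666 0.002144441704459783
```

```bash
cat >> h.py <<'E'
# colour masks: name -> (h lo,hi,s min,v min, v max)
COL={"blue":(104,116,150,45,255),"green":(50,80,70,30,255),"amber":(8,18,150,35,255),"orange":(5,15,190,85,255)}
def cmask(im,c):
    h=hsv(im);a=COL[c];return (h[...,0]>=a[0])&(h[...,0]<=a[1])&(h[...,1]>=a[2])&(h[...,2]>=a[3])&(h[...,2]<=a[4])
E
python3 - <<'E'
from h import *
Q={n:np.load(f'pics/{n}0.npz') for n in("top","side")}
for c in("blue","green","amber"):
  for n in("top","side"):
    for a,ce,m in blobs(cmask(Q[n]['im'],c),25):
        rc=cv2.minAreaRect(np.argwhere(m)[:,::-1].astype(np.float32))
        P,_=cloud(n,Q[n]['d'],m)
        print(c,n,a,ce.round(1),[round(x,1) for x in rc[1]],round(rc[2]),'axis pt',onplane(n,[ce],.016)[0].round(4),'depth',np.median(P,0).round(3))
E
```

```text
blue top 138 [167.6  76. ] [47.0, 2.0] 0 axis pt [0.9516 0.5617 0.016 ] depth [0.946 0.558 0.028]
blue top 1319 [410.6 197.2] [38.0, 37.3] 2 axis pt [ 0.5705 -0.1943  0.016 ] depth [ 0.572 -0.196  0.006]
blue top 252 [208.  221.6] [7.4, 33.2] 2 axis pt [0.4929 0.4117 0.016 ] depth [0.492 0.409 0.027]
blue top 146 [164.5 229.3] [5.6, 26.0] 20 axis pt [0.4689 0.5422 0.016 ] depth [0.47  0.541 0.018]
blue side 337 [221.9  58.7] [39.8, 13.5] 51 axis pt [0.7982 1.9032 0.016 ] depth [0.83  1.969 0.005]
blue side 2405 [ 60.5 118.2] [44.2, 59.8] 79 axis pt [-0.1467  1.3476  0.016 ] depth [-0.097  0.929  0.17 ]
blue side 34 [350.4 136.3] [22.8, 1.5] 37 axis pt [0.9617 0.5693 0.016 ] depth [0.946 0.545 0.03 ]
blue side 84 [242. 167.] [4.0, 20.0] 90 axis pt [0.4706 0.5348 0.016 ] depth [0.471 0.535 0.016]
blue side 171 [260.1 181.2] [6.3, 27.6] 75 axis pt [0.4959 0.415  0.016 ] depth [0.492 0.402 0.026]
blue side 1812 [378.2 292.6] [45.5, 52.2] 68 axis pt [ 0.5743 -0.1923  0.016 ] depth [ 0.575 -0.189  0.011]
green top 76 [337.4 153.1] [9.0, 9.0] 90 axis pt [0.7045 0.0261 0.016 ] depth [0.689 0
[... 1377 characters left out ...]
.0, 15.0] 90 axis pt [0.8124 0.3057 0.016 ] depth [0.745 0.208 0.089]
amber side 36 [352.  194.5] [15.0, 4.6] 4 axis pt [0.7406 0.2002 0.016 ] depth [0.74  0.202 0.012]
amber side 199 [271.2 205.6] [7.0, 31.0] 73 axis pt [0.4761 0.2654 0.016 ] depth [0.472 0.254 0.026]
amber side 144 [324.8 296.9] [12.0, 12.7] 45 axis pt [ 0.4496 -0.1423  0.016 ] depth [ 0.429 -0.178  0.065]
amber side 2732 [600.8 361.5] [98.4, 49.2] 53 axis pt [ 0.8967 -0.5944  0.016 ] depth [ 0.868 -0.596  0.049]
amber side 37 [625.2 346. ] [10.5, 4.8] 51 axis pt [ 0.9869 -0.6015  0.016 ] depth [ 0.948 -0.605  0.051]
amber side 197 [391.5 370.3] [20.8, 18.1] 23 axis pt [ 0.4783 -0.38    0.016 ] depth [ 0.464 -0.394  0.043]
```

Run:
```python
from h import *
a=cv2.imread('pics/top0.png')
cv2.imwrite('pics/c4.png',cv2.resize(a[138:246,300:380],None,fx=5.5,fy=5.5,interpolation=cv2.INTER_CUBIC))
g=cv2.cvtColor(a,cv2.COLOR_BGR2GRAY)
for v in (175,190,205,220,235): print(v,list(g[v,302:378]))
print(list(g[140:245,338]))
T=np.load('pics/top0.npz')
P,uv=cloud("top",T['d'])
s=(P[:,2]>.045)&(P[:,2]<.07)&(abs(P[:,0]-.69)<.07)&(abs(P[:,1]-.02)<.13)
rc=cv2.minAreaRect((P[s][:,:2]*1000).astype(np.float32));print('head',s.sum(),rc, np.median(P[s],0))
s=(P[:,2]>.008)&(P[:,2]<.03)&(abs(P[:,0]-.54)<.13)&(abs(P[:,1]-.02)<.13)
rc=cv2.minAreaRect((P[s][:,:2]*1000).astype(np.float32));print('plate',s.sum(),rc)
```

```text
175 [np.uint8(109), np.uint8(109), np.uint8(109), np.uint8(110), np.uint8(109), np.uint8(109), np.uint8(109), np.uint8(109), np.uint8(108), np.uint8(109), np.uint8(116), np.uint8(116), np.uint8(117), np.uint8(120), np.uint8(112), np.uint8(60), np.uint8(33), np.uint8(35), np.uint8(37), np.uint8(25), np.uint8(53), np.uint8(53), np.uint8(47), np.uint8(40), np.uint8(83), np.uint8(86), np.uint8(85), np.uint8(81), np.uint8(119), np.uint8(121), np.uint8(119), np.uint8(117), np.uint8(123), np.uint8(78), np.uint8(40), np.uint8(36), np.uint8(32), np.uint8(27), np.uint8(53), np.uint8(52), np.uint8(54), np.uint8(29), np.uint8(83), np.uint8(85), np.uint8(85), np.uint8(86), np.uint8(78), np.uint8(115), np.uint8(119), np.uint8(120), np.uint8(127), np.uint8(79), np.uint8(46), np.uint8(36), np.uint8(36), np.uint8(30), np.uint8(53), np.uint8(55), np.uint8(55), np.uint8(33), np.uint8(70), np.uint8(89), np.uint8(85), np.uint8(83), np.uint8(125), np.uint8(91), np.uint8(76), np.uint8(78), np.uint8(75), np.uint8(113), np.uint8(113), np.uint8(111), np.uint8(110), np.uint8(110), np.uint8(111), np.uint8(111)]
[... 5447 characters left out ...]
), np.uint8(54), np.uint8(52), np.uint8(53), np.uint8(52), np.uint8(53), np.uint8(56), np.uint8(54), np.uint8(55), np.uint8(54), np.uint8(54), np.uint8(53), np.uint8(53), np.uint8(54), np.uint8(55), np.uint8(53), np.uint8(52), np.uint8(53), np.uint8(53), np.uint8(55), np.uint8(54), np.uint8(49), np.uint8(46), np.uint8(61), np.uint8(111), np.uint8(113), np.uint8(108), np.uint8(108), np.uint8(109), np.uint8(109), np.uint8(108), np.uint8(109)]
head 1175 ((686.1911010742188, 17.421836853027344), (170.15664672851562, 69.30874633789062), 86.17149353027344) [0.68260563 0.00884109 0.06121059]
plate 2996 ((534.2548828125, 30.58985137939453), (205.1488037109375, 258.87860107421875), 78.61421203613281)
```

View pics/c4.png

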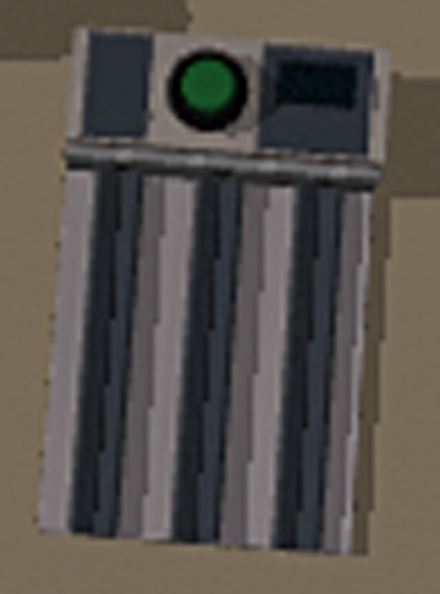

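Run:
```python
from h import *
T=np.load('pics/top0.npz');S=np.load('pics/side0.npz')
g=cv2.cvtColor(T['im'],cv2.COLOR_RGB2GRAY).astype(float)
# band edges per row: falling through 90 (lip edge) and rising through 70
L=[[],[],[]];R=[[],[],[]]
for v in range(172,232):
    row=g[v]; us=np.arange(640)
    fall=[u+(row[u]-95)/(row[u]-row[u+1]) for u in range(308,368) if row[u]>=95>row[u+1] and row[u+3]<50]
    rise=[u+(68-row[u])/(row[u+1]-row[u]) for u in range(308,368) if row[u]<68<=row[u+1] and row[u+3]>75]
    if len(fall)==3 and len(rise)>=3:
        for i in range(3): L[i].append((fall[i],v)); R[i].append((rise[i],v))
for i in range(3):
    a=onplane("top",L[i],.020);b=onplane("top",R[i],.020)
    fa=np.polyfit(a[:,0],a[:,1],1);fb=np.polyfit(b[:,0],b[:,1],1)
    print(i,len(a),'angle',fa[0],fb[0],'y at x=.55',np.polyval(fa,.55),np.polyval(fb,.55))
for q in((351,220),(359.7,231),(369,242.7)): print(q,onplane("side",[q],.027)[0].round(4))
# height profile across grooves in top depth
P,uv=cloud("top",T['d'])
for v in (200,):
    k=(uv[:,1]==v)&(uv[:,0]>303)&(uv[:,0]<375)
    print([(int(u),round(p[1]*1000),round(p[2]*1000)) for p,(u,_) in zip(P[k],uv[k])])
for z,w in((.06,[(78,28),(388,50)]),(.01,[(68,172),(38,530),(355,552),(370,190)])):
    for c in w: print(z,onplane("top",[(300+(c[0]+.5)/5.5-.5,138+(c[1]+.5)/5.5-.5)],z)[0].round(4))
k=(uv[:,0]==345)&(uv[:,1]>140)&(uv[:,1]<245)
print([(int(v),round(p[0]*1000),round(p[2]*1000)) for p,(_,v) in zip(P[k],uv[k])][:36])
b=S['im'][205:255,335:385][:,:,::-1]
cv2.imwrite('pics/c5.png',cv2.resize(b,None,fx=11,fy=11,interpolation=cv2.INTER_CUBIC))
```

```text
0 60 angle -0.06889243398505294 -0.07071101095458865 y at x=.55 0.09590346409169731 0.06786934698456829
1 60 angle -0.06945215692315844 -0.07021268611298187 y at x=.55 0.0409765010788811 0.012997139296084675
2 60 angle -0.06859648091294578 -0.08049211726969233 y at x=.55 -0.014191726804578534 -0.04223320725579356
(351, 220) [0.658  0.0743 0.027 ]
(359.7, 231) [0.6537 0.0188 0.027 ]
(369, 242.7) [ 0.6496 -0.0363  0.027 ]
[(304, 127, -1), (305, 124, 4), (306, 121, 0), (307, 118, -3), (308, 115, -4), (309, 111, 9), (311, 105, 9), (312, 102, 8), (313, 99, 5), (314, 96, 8), (315, 93, 19), (316, 90, 21), (317, 87, 14), (318, 84, 15), (319, 81, 10), (320, 78, 18), (321, 75, 18), (322, 72, 18), (323, 69, 17), (324, 66, 3), (325, 63, 10), (326, 60, 7), (327, 57, 11), (328, 54, 8), (329, 51, 8), (330, 48, 10), (331, 45, 10), (332, 42, 11), (333, 39, 18), (334, 36, 18), (335, 34, 20), (336, 30, 15), (337, 27, 8), (338, 24, 14), (339, 21, 17), (340, 19, 17), (341, 16, 22), (342, 12, 8), (343, 9, 9), (344, 6, 7), (345, 3, 6), (346, 0, 8), (347, -3, 6), (348, -6, 4), (349, -9, 8), (350, -12, 13), 
[... 423 characters left out ...]
685  0.06  ]
0.01 [0.6562 0.1033 0.01  ]
0.01 [0.4588 0.1179 0.01  ]
0.01 [ 0.4478 -0.0538  0.01  ]
0.01 [ 0.6473 -0.0637  0.01  ]
[(141, 747, 0), (142, 743, 3), (143, 741, -2), (144, 738, -1), (145, 718, 61), (146, 714, 64), (147, 712, 62), (148, 709, 62), (149, 706, 60), (150, 702, 66), (151, 700, 62), (152, 697, 63), (153, 694, 62), (154, 690, 64), (155, 688, 61), (156, 685, 61), (157, 682, 60), (158, 679, 60), (159, 677, 58), (160, 672, 64), (161, 670, 62), (162, 667, 59), (163, 665, 57), (164, 662, 56), (165, 658, 63), (166, 658, 48), (167, 655, 47), (168, 652, 47), (169, 652, 34), (170, 651, 21), (171, 651, 5), (172, 647, 9), (173, 645, 8), (174, 641, 12), (175, 638, 7), (176, 635, 7)]
```

View pics/c5.png

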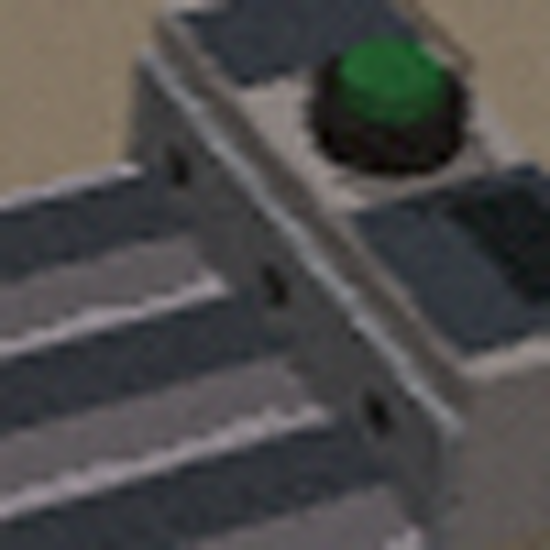

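Cradle position: stop_1 lies at about (0.653, 0.019) with yaw −0.0695. The top-view groove bands, the side-view detector holes and the plate corners agree within about 1.5 mm. The tray's blue rod is larger than the small one (252 px against 146), so it is the one meant. I'll start with the rods.

```bash
cat >> h.py <<'E'
TH=-0.0695; UX=np.array([np.cos(TH),np.sin(TH)]);UY=np.array([-np.sin(TH),np.cos(TH)])
STOP1=np.array([0.653,0.0193]); ORI=STOP1-0.1*UX
def cr(x,y): return ORI+x*UX+y*UY
def tocr(p): p=np.asarray(p)[:2]-ORI; return np.array([p@UX,p@UY])
HOME=[1.165,0.342,1.524,0,1.275,-0.146]
def quat(psi):
    from scipy.spatial.transform import Rotation as Ro
    c,s=np.cos(psi),np.sin(psi)
    return Ro.from_matrix(np.array([[c,s,0],[s,-c,0],[0,0,-1.]])).as_quat()
def near(psi,ref=0.0):
    while psi-ref>np.pi/2: psi-=np.pi
    while psi-ref<-np.pi/2: psi+=np.pi
    return psi
def rodblob(n,im,c,z):
    best=[]
    for a,ce,m in blobs(cmask(im,c),60):
        if a>420: continue
        P=onplane(n,np.argwhere(m)[:,::-1],z)[:,:2]
        w,v=np.linalg.eigh(np.cov(P.T)); L=np.sqrt(12*w[1]);W=np.sqrt(12*w[0])
        if .08<L<.115 and .015<W<.045 and .3<P[:,0].mean()<.75 and -.1<P[:,1].mean()<.52: best.append((a,ce,np.arctan2(v[1,1],v[0,1]),L,W))
    return max(best,key=lambda b:b[0]) if best else None
def rod(c,T,S,z=.016):
    t=rodblob("top",T,c,z);s=rodblob("side",S,c,z)
    p=onplane("top",[t[1]],z)[0] if t else None
    if t and s:
        q,e=tri(t[1],s[1]); ps=onplane("side",[s[1]],z)[0]
        print(c,'top',p.round(4),'side',ps.round(4),'tri',q.round(4),'gap %.4f'%e,'L %.3f W %.3f'%t[3:],'yaw %.3f/%.3f'%(near(t[2]),near(s[2])))
        return (2*p+ps)[:2]/3,near(t[2])
    print(c,'top',t and (p,t[2:]),'side',s and s[1:]); return (p[:2] if t else None),(near(t[2]) if t else None)
def st(): 
    s=r.read_state(); return "t=%.1f eef=%s w=%.4f F=%s"%(s['time_s'],np.round(s['eef_pos'],4),s['grip_width'],np.round(s['contact_force'],1))
OFF=0.018
def pick_place(c,gy,xs=0.024):
    T,_=get("top");S,_=get("side")
    p,psi=rod(c,T,S); q=quat(psi)
    command_gripper(.044,40)
    r.reach([p[0],p[1],.12],q)
    hit=r.move_straight([p[0],p[1],.016+OFF],q,speed=.1,max_force=8)
    print('down',hit,st())
    command_gripper(0.0,40); print('grip',st())
    r.move_straight([p[0],p[1],.14],q,speed=.15); print('lift',st())
    return p,psi
E
python3 - <<'E'
from h import *
T=np.load('pics/top0.npz')['im'];S=np.load('pics/side0.npz')['im']
for c in("amber","green","blue"):
    p,psi=rod(c,T,S)
    for z in(.12,.034): print(r.solve_ik([*p,z],quat(psi)) is not None,end=' ')
for y in(-.055,0,.055): print(r.solve_ik([*cr(.04,y),.045],quat(TH)), r.solve_ik([*cr(.0,y),.15],quat(TH)) is not None)
pick_place("amber",-.055)
E
```

```text
amber top [0.4715 0.2622 0.016 ] side [0.4761 0.2654 0.016 ] tri [0.4728 0.2612 0.0197] gap 0.0033 L 0.100 W 0.022 yaw 0.006/0.052
True True green top [0.4931 0.3328 0.016 ] side [0.496  0.3351 0.016 ] tri [0.4939 0.332  0.0185] gap 0.0020 L 0.101 W 0.022 yaw -0.190/-0.163
True True blue top [0.4929 0.4117 0.016 ] side [0.4959 0.415  0.016 ] tri [0.4935 0.4107 0.0192] gap 0.0018 L 0.103 W 0.023 yaw 0.008/0.052
True True [-1.83052362e-01  6.47626606e-01  1.55134882e+00 -4.44089210e-16
  9.42617225e-01  1.45724396e+00] True
[-8.95198083e-02  6.52688312e-01  1.54075840e+00 -4.44089210e-16
  9.48145936e-01  1.55077652e+00] True
[ 3.23881676e-03  6.65216510e-01  1.51451010e+00 -4.44089210e-16
  9.61866046e-01  1.64353514e+00] True
amber top [0.4714 0.2621 0.016 ] side [0.4757 0.2649 0.016 ] tri [0.4727 0.2611 0.0194] gap 0.0031 L 0.099 W 0.021 yaw 0.007/0.045
down False t=3.5 eef=[0.4733 0.2632 0.0346] w=0.0440 F=[-0.1  0.8  0.3]
grip t=4.0 eef=[0.4729 0.263  0.0341] w=-0.0001 F=[1.2 0.7 0.9]
lift t=4.8 eef=[0.4723 0.2628 0.1392] w=0.0000 F=[ 0.1 -0.5  0.2]
```

Run:
```python
from h import *
T,_=get("top","t1");S,_=get("side","s1")
a=cv2.resize(T[180:270,180:300],None,fx=3.3,fy=3.3)[:,:,::-1]
b=cv2.resize(S[130:230,220:340],None,fx=3.3,fy=3.3)[:,:,::-1]
cv2.imwrite('pics/c6.png',np.hstack([a,b[:a.shape[0]]]))
```

```text
(no output)
```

View pics/c6.png

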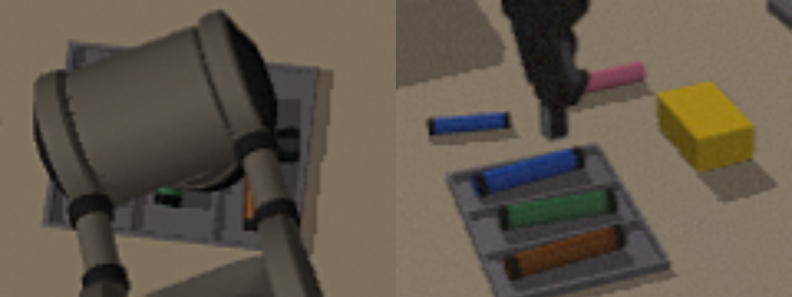

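The grip closed to 0 and the amber rod is unmoved, so the pads shut above its equator. I'll go lower.

```bash
sed -i 's/^OFF=.*/OFF=0.011/' h.py
python3 - <<'E'
from h import *
command_gripper(.044,40)
r.movej(HOME)
T,_=get("top");S,_=get("side"); rod("amber",T,S)
pick_place("amber",-.055)
S,_=get("side","s2")
b=cv2.resize(S[100:230,200:360],None,fx=4,fy=4)[:,:,::-1];cv2.imwrite('pics/c7.png',b)
E
```

```text
amber top [0.4718 0.2622 0.016 ] side [0.4773 0.2654 0.016 ] tri [0.4735 0.261  0.0199] gap 0.0041 L 0.100 W 0.022 yaw 0.010/0.006
amber top [0.4712 0.2621 0.016 ] side [0.4764 0.265  0.016 ] tri [0.4728 0.261  0.0196] gap 0.0040 L 0.099 W 0.021 yaw 0.004/0.030
down False t=10.5 eef=[0.4733 0.2633 0.0276] w=0.0440 F=[ 0.2  0.5 -0.3]
grip t=11.0 eef=[0.4729 0.2631 0.0271] w=-0.0001 F=[-0.5 -0.1  0.1]
lift t=11.9 eef=[0.4724 0.2628 0.1392] w=-0.0003 F=[-0.2  0.9 -0.4]
```

View pics/c7.png

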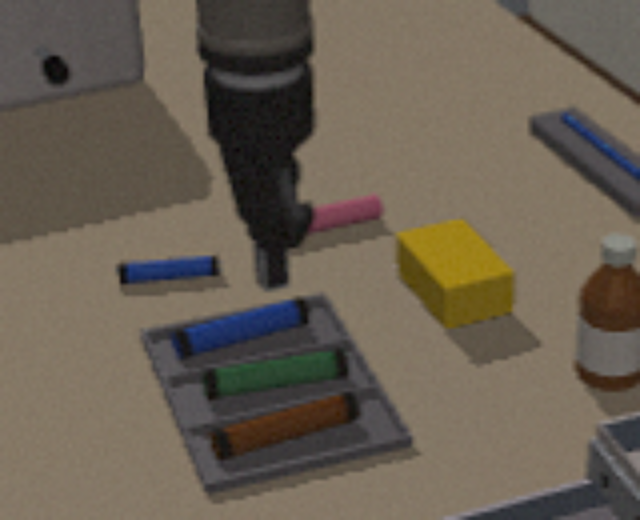

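Run:
```python
from h import *
s=r.read_state();p=np.array(s['eef_pos']);print(p)
for d in(-.03,0,.025,.05): print(d,proj("side",p-[0,0,d]),proj("top",p-[0,0,d]))
```

```text
[0.47224165 0.26280151 0.13891153]
-0.03 [[267.33636783 165.15718564]] [[249.91887426 225.10272738]]
0 [[267.96401294 173.71718556]] [[251.59525277 225.93857107]]
0.025 [[268.47592835 180.66209354]] [[252.9299349  226.60391708]]
0.05 [[268.97794921 187.44126262]] [[254.21157447 227.24271475]]
```

Run:
```python
from h import *
S,d=get("side")
P=None
for v in range(140,180,3):
    o,dd=rays("side",[[267,v]]);print(v,S[v,267],(o+dd[0]*d[v,267]).round(3))
print(st())
```

```text
140 [26 24 21] [0.466 0.233 0.268]
143 [31 33 23] [0.462 0.225 0.263]
146 [24 21 19] [0.463 0.228 0.252]
149 [19 17 20] [0.463 0.23  0.242]
152 [22 21 18] [0.466 0.239 0.227]
155 [12 13 14] [0.468 0.247 0.213]
158 [33 32 32] [0.463 0.234 0.21 ]
161 [23 20 22] [0.462 0.234 0.201]
164 [17 17 18] [0.468 0.253 0.179]
167 [22 21 23] [0.466 0.25  0.171]
170 [28 27 28] [0.466 0.251 0.16 ]
173 [133 120 103] [0.544 0.474 0.003]
176 [ 52  66 111] [0.522 0.414 0.03 ]
179 [ 31  54 103] [0.519 0.408 0.023]
t=12.0 eef=[0.4723 0.2628 0.1388] w=-0.0001 F=[-0.4  0.2 -0.2]
```

Side-view depth puts the shut fingertips at about z 0.157 while the state reports the TCP at 0.139. By the text they should be at 0.114. I'll measure this offset by touching bare bench.

Run:
```python
from h import *
r.reach([.40,.02,.12],quat(TH))
T,dt=get("top","t3");S,d=get("side","s3");print(st())
p=np.array(r.read_state()['eef_pos'])
for q in(0,.025): print(proj("side",p-[0,0,q]),proj("top",p-[0,0,q]))
hit=r.move_straight([.40,.02,.022],speed=.04,max_force=5);print(hit,st())
S,d=get("side","s4")
r.move_straight([.40,.02,.12])
cv2.imwrite('pics/c8.png',cv2.resize(cv2.imread('pics/s4.png')[150:300,220:380],None,fx=4,fy=4))
```

```text
t=13.1 eef=[0.4008 0.0208 0.1201] w=-0.0001 F=[0.  0.5 0. ]
[[278.07322252 232.1772797 ]] [[341.09760025 253.3026688 ]]
[[278.55415575 239.55525329]] [[340.61704688 253.40908042]]
False t=15.7 eef=[0.4001 0.02   0.0221] w=-0.0003 F=[-0.8 -0.  -0.2]
```

View pics/c8.png

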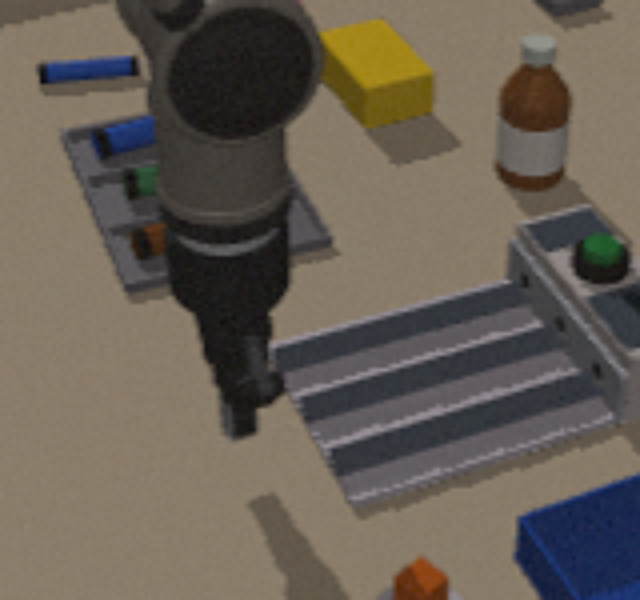

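Commanded to z 0.022, the tip still hovers well above the bench with no contact. I'll keep descending gently to find the true offset.

Run:
```python
from h import *
r.move_straight([.40,.02,.03],speed=.1)
for z in(.01,-.005,-.02,-.03):
    try:
        hit=r.move_straight([.40,.02,z],speed=.03,max_force=4);print(z,hit,st())
    except r.PlanningError as e: print(z,e);break
    if hit: break
S,d=get("side","s5")
s=r.read_state();print(s['joint_positions'],s['eef_rot'])
r.move_straight([.40,.02,.12])
cv2.imwrite('pics/c9.png',cv2.resize(cv2.imread('pics/s5.png')[150:300,220:380],None,fx=4,fy=4))
```

```text
0.01 False t=18.4 eef=[0.4  0.02 0.01] w=-0.0003 F=[0.  0.3 0.6]
-0.005 False t=19.1 eef=[ 0.3999  0.02   -0.0051] w=-0.0002 F=[-0.4 -1.2  0.1]
-0.02 True t=19.4 eef=[ 0.4004  0.02   -0.0074] w=-0.0000 F=[-1.7 -0.3  8.2]
[-1.41931784e-01  5.04725119e-01  2.11644223e+00 -1.32346975e-05
  5.19258515e-01  1.49831818e+00] [ 9.99397114e-01 -3.47140924e-02  5.79691675e-04  6.56911062e-05]
```

View pics/c9.png

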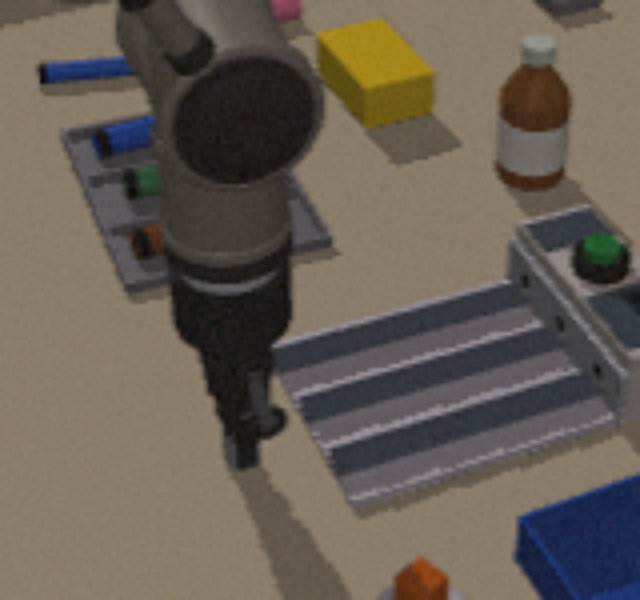

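Run:
```python
from h import *
print(onplane("side",[(220+243/4,150+466/4)],.0),onplane("side",[(220+243/4,150+466/4)],.003))
print(proj("side",[.4,.02,0]))
# compare again at high pose from depth, both cameras
S,d=get("side");T,dt=get("top");print(st())
P,uv=cloud("side",d)
k=(abs(P[:,0]-.40)<.03)&(abs(P[:,1]-.02)<.04)&(P[:,2]>.05)&(P[:,2]<.2)
Q=P[k];print(len(Q),'lowest',Q[np.argsort(Q[:,2])[:25]].mean(0).round(4),np.sort(Q[:,2])[:10].round(3))
```

```text
[[0.40073687 0.01744924 0.        ]] [[0.39968259 0.01468497 0.003     ]]
[[280.12474926 265.98798911]]
t=20.5 eef=[0.3993 0.0201 0.1191] w=-0.0002 F=[-0.7 -0.6  0.6]
173 lowest [0.3936 0.0145 0.1351] [0.127 0.129 0.13  0.131 0.131 0.131 0.132 0.133 0.133 0.134]
```

The touch matches the depth reading: shut tips sit about 7 mm *above* the reported TCP, so the real tool is about 32 mm shorter than stated. Lateral position is correct. I'll descend by contact with the tray floor, back off slightly, then grip.

```bash
cat >> h.py <<'E'
def pick(c,up=.005,opening=.044,zmin=-.03):
    T,_=get("top");S,_=get("side")
    p,psi=rod(c,T,S); q=quat(psi)
    command_gripper(opening,40)
    r.reach([p[0],p[1],.10],q)
    r.move_straight([p[0],p[1],.03],q,speed=.15,max_force=8)
    hit=r.move_straight([p[0],p[1],zmin],q,speed=.04,max_force=4)
    z=r.read_state()['eef_pos'][2]; print('floor',hit,st())
    r.move_straight([p[0],p[1],z+up],q,speed=.05)
    command_gripper(0.0,40); print('grip',st())
    r.move_straight([p[0],p[1],.10],q,speed=.15); print('lift',st())
    return p,psi,z+up
E
python3 - <<'E'
from h import *
r.movej(HOME)
print(pick("amber"))
S,_=get("side","s6")
cv2.imwrite('pics/c10.png',cv2.resize(S[100:230,200:360],None,fx=4,fy=4)[:,:,::-1])
E
```

```text
amber top [0.4718 0.2622 0.016 ] side [0.4765 0.2649 0.016 ] tri [0.4733 0.2612 0.0193] gap 0.0036 L 0.100 W 0.022 yaw 0.010/0.020
floor True t=26.5 eef=[ 0.4732  0.2631 -0.0054] w=0.0441 F=[-1.  -2.   8.1]
grip t=27.0 eef=[ 0.4732  0.263  -0.0006] w=0.0229 F=[-0.3 -0.3  0.7]
lift t=27.9 eef=[0.4727 0.2629 0.0992] w=0.0226 F=[-0.3  0.2 -1.3]
(array([0.47336884, 0.26311826]), np.float64(0.009818839759134335), np.float64(-0.0004355815295122483))
```

View pics/c10.png

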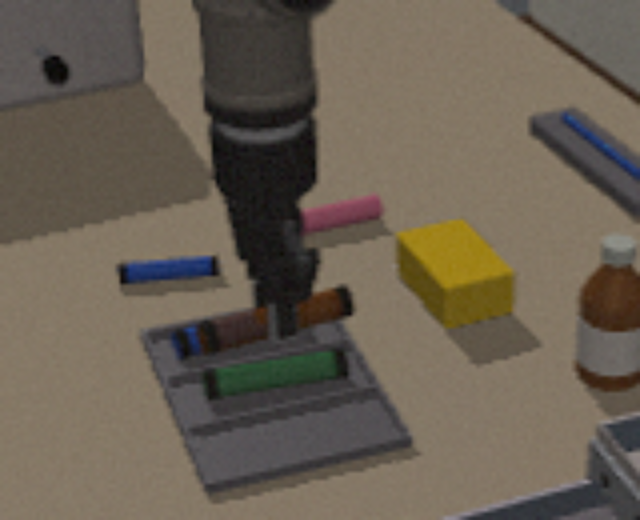

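Amber is held (width 22.6 mm). Next I lay it in groove 0 (cradle y −55).

```bash
cat >> h.py <<'E'
def place(gy,zg,xs=.022):
    # zg: eef z at grip when axis at .016 -> seated eef z = zg+.011
    q=quat(TH); a=cr(xs,gy); e=cr(.055,gy)
    r.reach([*a,.10],q); print('over',st())
    r.move_straight([*a,zg+.011+.012],q,speed=.12,max_force=8)
    h=r.move_straight([*a,zg+.011-.003],q,speed=.03,max_force=4); print('laid',h,st())
    z=r.read_state()['eef_pos'][2]+.001
    r.move_straight([*a,z],q,speed=.03)
    h=r.move_straight([*e,z],q,speed=.04,max_force=6)
    p=r.read_state()['eef_pos']; print('slid',h,st(),'cradle xy',tocr(p).round(4))
    command_gripper(.042,40)
    p=r.read_state()['eef_pos']
    r.move_straight([p[0],p[1],.10],speed=.12); print('off',st())
E
python3 - <<'E'
from h import *
place(-.055,-.0005)
r.movej(HOME)
S,_=get("side","s7");T,_=get("top","t7")
a=cv2.resize(T[138:246,290:400],None,fx=3.5,fy=3.5)[:,:,::-1]
b=cv2.resize(S[190:298,280:400],None,fx=3.5,fy=3.5)[:,:,::-1];cv2.imwrite('pics/c11.png',np.hstack([a,b]))
p,_=rod("amber",T,S,.027); print(tocr(p))
E
```

```text
over t=29.1 eef=[ 0.5711 -0.029   0.0997] w=0.0226 F=[-0.3  0.1 -0.2]
laid True t=30.3 eef=[ 0.5717 -0.0307  0.0112] w=0.0227 F=[ 0.3 -2.   3.4]
slid True t=31.1 eef=[ 0.5894 -0.0315  0.0117] w=0.0224 F=[-0.5 -0.4  2.6] cradle xy [ 0.0401 -0.0551]
off t=32.3 eef=[ 0.5873 -0.0312  0.0993] w=0.0421 F=[-0.5  0.2  0.6]
amber top [ 0.5902 -0.0311  0.027 ] side [ 0.5937 -0.0298  0.027 ] tri [ 0.591  -0.0315  0.0293] gap 0.0025 L 0.099 W 0.022 yaw -0.068/-0.050
[ 0.0420127  -0.05415249]
```

View pics/c11.png

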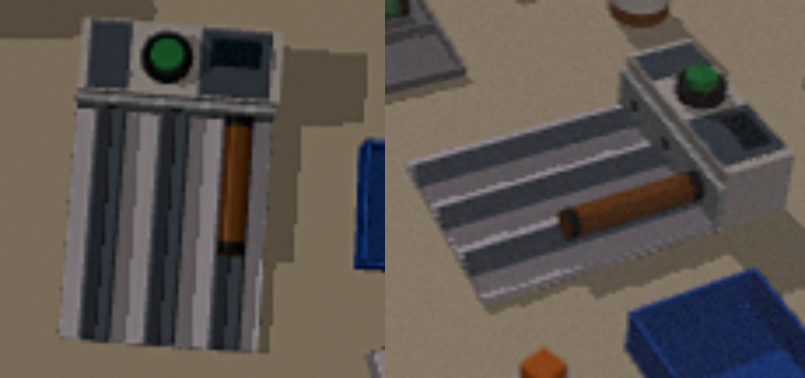

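The crop shows amber in groove 0 with its black end band against the stop, and it measures x≈40–42 mm in the cradle frame. Green goes next into groove 1.

Run:
```python
from h import *
p,psi,z=pick("green",up=.0055)
w=r.read_state()['grip_width']
if w>.018: place(0,z)
r.movej(HOME)
S,_=get("side","s8");T,_=get("top","t8")
a=cv2.resize(T[138:270,180:400],None,fx=2,fy=2)[:,:,::-1]
b=cv2.resize(S[160:292,220:400],None,fx=2,fy=2)[:,:,::-1];cv2.imwrite('pics/c12.png',np.hstack([a,b]))
for c in("amber","green"):
    p,_=rod(c,T,S,.027); print(tocr(p))
rod("blue",T,S)
```

```text
green top [0.493  0.3329 0.016 ] side [0.495  0.3354 0.016 ] tri [0.4933 0.3323 0.0185] gap 0.0011 L 0.101 W 0.023 yaw -0.187/-0.159
floor True t=38.8 eef=[ 0.4935  0.3337 -0.0054] w=0.0443 F=[-1.9 -1.   7.6]
grip t=39.4 eef=[ 4.935e-01  3.336e-01 -1.000e-04] w=0.0223 F=[-0.5  0.   1.2]
lift t=40.2 eef=[0.493  0.3334 0.099 ] w=0.0225 F=[ 0.6 -0.1 -1.6]
over t=41.4 eef=[0.575  0.0257 0.0997] w=0.0221 F=[-0.5  0.1 -0.4]
laid True t=42.6 eef=[0.5755 0.0243 0.0115] w=0.0221 F=[ 1.2 -1.1  2.2]
slid True t=43.4 eef=[0.5926 0.0234 0.0118] w=0.0224 F=[-0.9 -0.5  2.2] cradle xy [ 0.0394 -0.0001]
off t=44.6 eef=[0.5911 0.0237 0.0993] w=0.0419 F=[-0.1 -0.1  0.2]
amber top [ 0.5898 -0.031   0.027 ] side [ 0.594  -0.0298  0.027 ] tri [ 0.5909 -0.0315  0.0293] gap 0.0033 L 0.100 W 0.022 yaw -0.071/-0.046
[ 0.04180348 -0.05405178]
green top [0.5928 0.0237 0.027 ] side [0.5972 0.0246 0.027 ] tri [0.5941 0.0231 0.0291] gap 0.0035 L 0.102 W 0.023 yaw -0.074/-0.048
[0.04110422 0.00061853]
blue top [0.4929 0.4117 0.016 ] side [0.4963 0.4148 0.016 ] tri [0.4937 0.4106 0.0191] gap 0.0023 L 0.103 W 0.023 yaw 0.008/0.039
```

View pics/c12.png

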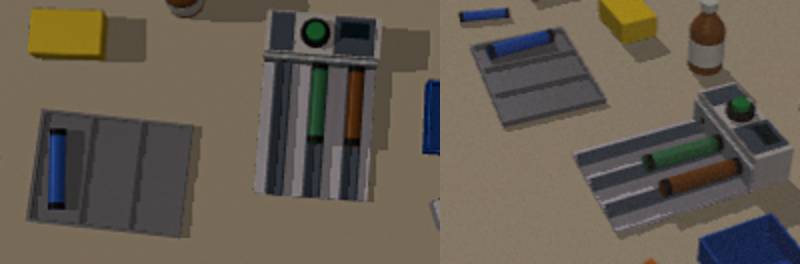

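Both rods are seated and the blue rod is undisturbed. Blue goes into groove 2.

Run:
```python
from h import *
p,psi,z=pick("blue",up=.0055)
w=r.read_state()['grip_width']
if w>.018: place(.055,z)
r.movej(HOME)
S,_=get("side","s9");T,_=get("top","t9")
a=cv2.resize(T[138:250,290:400],None,fx=3.5,fy=3.5)[:,:,::-1]
b=cv2.resize(S[190:302,280:400],None,fx=3.5,fy=3.5)[:,:,::-1];cv2.imwrite('pics/c13.png',np.hstack([a,b]))
for c in("amber","green","blue"):
    p,_=rod(c,T,S,.027); print(tocr(p))
```

```text
blue top [0.4929 0.4117 0.016 ] side [0.4961 0.4148 0.016 ] tri [0.4936 0.4106 0.0191] gap 0.0021 L 0.103 W 0.023 yaw 0.008/0.045
floor True t=51.0 eef=[ 0.4938  0.4125 -0.0054] w=0.0441 F=[-2.2 -0.8  7.1]
grip t=51.5 eef=[ 4.938e-01  4.126e-01 -1.000e-04] w=0.0227 F=[0.1 0.6 0.7]
lift t=52.4 eef=[0.4934 0.4124 0.0989] w=0.0228 F=[ 0.5 -0.4 -1.3]
over t=53.7 eef=[0.5789 0.0807 0.0999] w=0.0225 F=[ 0.1  0.6 -1.7]
laid True t=54.9 eef=[0.5793 0.0792 0.0115] w=0.0222 F=[ 0.5 -2.7  2.6]
slid True t=55.7 eef=[0.5978 0.0781 0.0118] w=0.0226 F=[-0.6 -0.4  2.1] cradle xy [0.0408 0.0548]
off t=56.9 eef=[0.5962 0.0783 0.0993] w=0.0419 F=[ 1.  -0.5 -1.1]
amber top [ 0.5898 -0.031   0.027 ] side [ 0.5934 -0.0297  0.027 ] tri [ 0.5907 -0.0314  0.0293] gap 0.0026 L 0.100 W 0.022 yaw -0.072/-0.047
[ 0.04165277 -0.05408667]
green top [0.5929 0.0239 0.027 ] side [0.5968 0.0247 0.027 ] tri [0.5941 0.0234 0.0289] gap 0.0032 L 0.102 W 0.024 yaw -0.074/-0.036
[0.04103005 0.00080943]
blue top [0.597  0.0783 0.027 ] side [0.6015 0.0796 0.027 ] tri [0.5983 0.0776 0.0294] gap 0.0035 L 0.101 W 0.023 yaw -0.072/-0.034
[0.0415302 0.0555294]
```

View pics/c13.png

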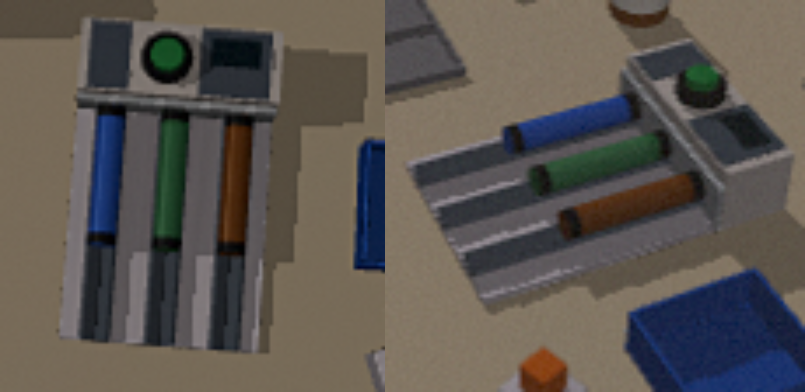

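All three rods are home, agreeing within 0.7 mm of each other. Now the button.

Run:
```python
from h import *
T,_=get("top");S,_=get("side")
tb=[b for b in blobs(cmask(T,"green"),40) if 325<b[1][0]<350 and 140<b[1][1]<165]; sb=[b for b in blobs(cmask(S,"green"),30) if 360<b[1][0]<380 and 200<b[1][1]<222]
ct,cs=tb[0][1],sb[0][1]
print(tri(ct,cs), onplane("top",[ct],.078),onplane("side",[cs],.078),tocr(onplane("top",[ct],.078)[0]))
p=(onplane("top",[ct],.078)[0,:2]*2+onplane("side",[cs],.078)[0,:2])/3
q=quat(TH)
command_gripper(0,40)
r.reach([*p,.12],q); print(st())
h=r.move_straight([*p,.055],q,speed=.03,max_force=14); print(h,st())
r.hold(.3); print(st())
S,_=get("side","s10")
r.move_straight([*p,.13],q,speed=.1); print(st())
cv2.imwrite('pics/c14.png',cv2.resize(S[150:280,300:440],None,fx=4,fy=4)[:,:,::-1])
```

```text
(array([0.69044285, 0.02837768, 0.07800195]), np.float64(0.0021611336760568476)) [[0.68945106 0.02887564 0.078     ]] [[0.69157699 0.02815032 0.078     ]] [0.13569809 0.01208384]
t=62.5 eef=[0.6901 0.0297 0.1203] w=0.0000 F=[-0.6 -0.4  0.4]
True t=64.0 eef=[0.6901 0.0287 0.0687] w=-0.0000 F=[-1.4  0.3  5.1]
t=64.3 eef=[0.6901 0.0286 0.0687] w=0.0002 F=[-1.5  0.9  6.7]
t=65.2 eef=[0.6896 0.0287 0.1291] w=0.0001 F=[ 0.  -0.6 -0.9]
```

View pics/c14.png

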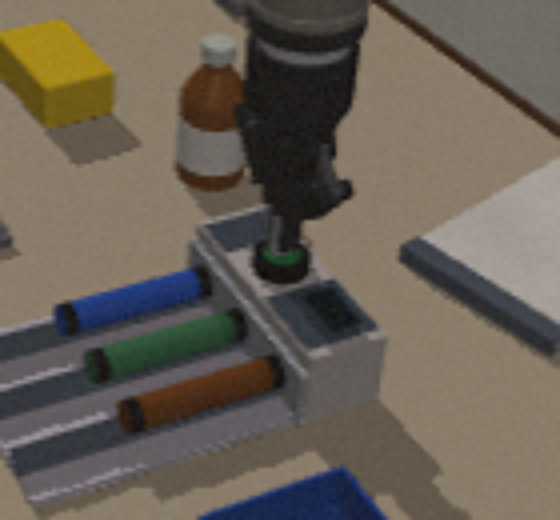

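The steady force was 6.7 N and the stop came earlier than the offset predicts. I'll press again in fine steps to see where the button bottoms out.

Run:
```python
from h import *
p=np.array([.6902,.0286]);q=quat(TH)
for z in(.082,.079,.077,.075,.073,.071,.069,.067,.065,.063):
    h=r.move_straight([*p,z],q,speed=.03,max_force=25); r.hold(.15); 
    s=r.read_state(); print(z,h,'eef %.4f Fz %.1f'%(s['eef_pos'][2],s['contact_force'][2]))
    if s['contact_force'][2]>15: break
r.hold(.3)
r.move_straight([*p,.13],q,speed=.1);r.movej(HOME); print(st())
S,_=get("side","s11");T,_=get("top","t11")
for c in("amber","green","blue"):
    p,_=rod(c,T,S,.027); print(tocr(p))
```

```text
0.082 False eef 0.0821 Fz -1.1
0.079 False eef 0.0790 Fz 0.3
0.077 False eef 0.0770 Fz -0.6
0.075 False eef 0.0750 Fz -0.0
0.073 False eef 0.0733 Fz 1.8
0.071 False eef 0.0712 Fz 2.8
0.069 False eef 0.0692 Fz 4.5
0.067 False eef 0.0686 Fz 11.9
0.065 False eef 0.0684 Fz 21.0
t=74.0 eef=[0.1356 0.5075 0.2238] w=-0.0001 F=[ 0.6  0.  -0.2]
amber top [ 0.5897 -0.031   0.027 ] side [ 0.5938 -0.0297  0.027 ] tri [ 0.5907 -0.0315  0.0295] gap 0.0030 L 0.099 W 0.022 yaw -0.068/-0.049
[ 0.04167441 -0.05407887]
green top [0.5931 0.0239 0.027 ] side [0.5965 0.0249 0.027 ] tri [0.594  0.0234 0.0288] gap 0.0026 L 0.102 W 0.024 yaw -0.075/-0.034
[0.04104553 0.00083807]
blue top [0.5969 0.0784 0.027 ] side [0.6015 0.0799 0.027 ] tri [0.5981 0.0777 0.0296] gap 0.0035 L 0.100 W 0.023 yaw -0.069/-0.047
[0.04140246 0.05565428]
```

The spring ramps from z 0.075 and hits a hard stop at 0.0685 (6 mm of travel), with over 20 N held, so the button was fully pressed. Now I'll measure the box and the kit pieces.

Run:
```python
from h import *
S,ds=get("side","s12");T,dt=get("top","t12")
np.savez('pics/k.npz',T=T,S=S,dt=dt,ds=ds)
def corners(n,im):
    b=[x for x in blobs(cmask(im,"blue"),800) if x[0]<3000 and (n=="side" and x[1][1]>250 or n=="top")]
    m=max(b,key=lambda x:x[0])[2].astype(np.uint8)
    c=cv2.findContours(m,cv2.RETR_EXTERNAL,cv2.CHAIN_APPROX_NONE)[0][0]
    h=cv2.convexHull(c); a=cv2.approxPolyDP(h,3.5,True).reshape(-1,2);return a,cv2.minAreaRect(c)
for n,im in(("top",T),("side",S)):
    a,rc=corners(n,im);print(n,a.tolist(),rc)
    X=onplane(n,a,.04); print(X.round(4).tolist())
a=cv2.resize(T[165:230,380:445],None,fx=6,fy=6,interpolation=cv2.INTER_CUBIC)[:,:,::-1]
b=cv2.resize(S[260:325,340:415],None,fx=6,fy=6,interpolation=cv2.INTER_CUBIC)[:,:,::-1];cv2.imwrite('pics/c15.png',np.hstack([a,b]))
a=cv2.resize(T[180:260,390:490],None,fx=4,fy=4,interpolation=cv2.INTER_CUBIC)[:,:,::-1]
b=cv2.resize(S[280:400,300:450],None,fx=2.667,fy=2.667,interpolation=cv2.INTER_CUBIC)[:,:,::-1];cv2.imwrite('pics/c16.png',np.hstack([a,b[:320]]))
```

```text
top [[394, 178], [429, 180], [428, 215], [391, 214]] ((410.5698547363281, 196.6136932373047), (38.0479850769043, 36.49349594116211), 2.12109637260437)
[[0.6243, -0.141, 0.04], [0.6191, -0.2458, 0.04], [0.5144, -0.2398, 0.04], [0.5169, -0.1302, 0.04]]
side [[385, 267], [408, 295], [406, 305], [370, 320], [349, 289], [350, 279]] ((378.4547424316406, 291.8888244628906), (45.68722152709961, 52.37565994262695), 67.83365631103516)
[[0.6252, -0.1454, 0.04], [0.6198, -0.2484, 0.04], [0.5966, -0.2704, 0.04], [0.4977, -0.266, 0.04], [0.5034, -0.1655, 0.04], [0.5227, -0.1387, 0.04]]
```

View pics/c15.png

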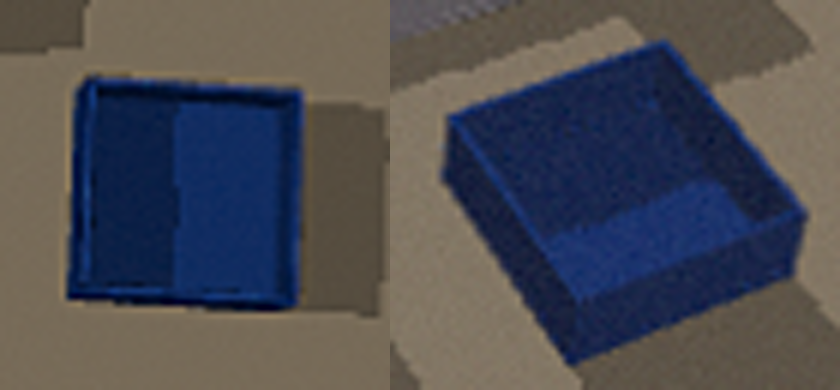

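View pics/c16.png

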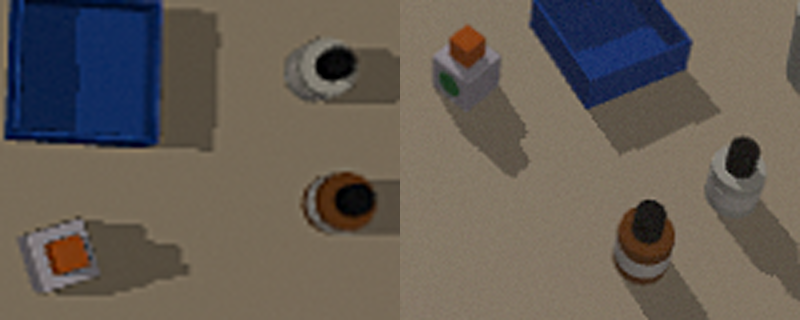

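Run:
```python
from h import *
z=np.load('pics/k.npz');T,S,dt,ds=z['T'],z['S'],z['dt'],z['ds']
def f(c,o,s): return [((x+.5)/s-.5+o[0],(y+.5)/s-.5+o[1]) for x,y in c]
X=onplane("side",f([(665-390,43),(803-390,213),(575-390,295),(450-390,118)],(340,260),6),.04)
print(X.round(4).tolist(),'centre',X.mean(0)); 
for i in range(4): e=X[(i+1)%4]-X[i]; print(np.linalg.norm(e).round(4),np.degrees(np.arctan2(e[1],e[0])).round(2))
X=onplane("top",f([(92,77),(303,90),(296,310),(80,297)],(380,165),6),.04)
print(X.round(4).tolist(),'centre',X.mean(0))
for i in range(4): e=X[(i+1)%4]-X[i]; print(np.linalg.norm(e).round(4),np.degrees(np.arctan2(e[1],e[0])).round(2))
# rim by depth
for n,d,im in(("top",dt,T),("side",ds,S)):
    P,_=cloud(n,d,cmask(im,"blue"))
    k=(P[:,2]>.033)&(P[:,2]<.047)&(abs(P[:,0]-.57)<.08)&(abs(P[:,1]+.19)<.08)
    print(n,k.sum(),cv2.minAreaRect((P[k][:,:2]*1000).astype(np.float32)))
# floor centre
# pieces: caps (dark) and orange
H={"top":hsv(T),"side":hsv(S)}
dark={n:(H[n][...,2]<26) for n in H}
for n,box in(("top",(455,185,495,240)),("side",(380,325,445,385))):
    m=np.zeros((400,640),bool);m[box[1]:box[3],box[0]:box[2]]=True
    for a,c,mm in blobs(dark[n]&m,10):
        print(n,'cap',a,c.round(1),cv2.boundingRect(np.argwhere(mm)[:,::-1].astype(np.int32)),'top plane',onplane(n,[c],.060)[0].round(4),'depth',np.median(cloud(n,(dt if n=='top' else ds),mm)[0],0).round(3))
for n,im,d in(("top",T,dt),("side",S,ds)):
    for a,c,mm in blobs(cmask(im,"orange"),20):
        P=np.median(cloud(n,d,mm)[0],0)
        if .3<P[0]<.55 and -.3<P[1]<0:
            print(n,'orange',a,c.round(1),P.round(4),onplane(n,[c],.066)[0].round(4),cv2.minAreaRect(np.argwhere(mm)[:,::-1].astype(np.float32)))
```

```text
[[0.6267, -0.1452, 0.04], [0.6205, -0.2491, 0.04], [0.5162, -0.24, 0.04], [0.5214, -0.1389, 0.04]] centre [ 0.5712083 -0.1932804  0.04     ]
0.1041 -93.41
0.1047 175.0
0.1012 87.1
0.1056 -3.39
[[0.6261, -0.1438, 0.04], [0.6204, -0.2491, 0.04], [0.5108, -0.2424, 0.04], [0.5167, -0.1359, 0.04]] centre [ 0.5684816  -0.19278844  0.04      ]
0.1055 -93.09
0.1099 176.51
0.1067 86.84
0.1097 -4.13
top 188 ((569.524658203125, -192.2970428466797), (108.34532165527344, 107.20459747314453), 87.27845764160156)
side 375 ((570.0611572265625, -194.42501831054688), (109.28323364257812, 108.8407211303711), 86.99276733398438)
top cap 57 [473.3 195.6] (469, 192, 10, 8) top plane [ 0.5702 -0.371   0.06  ] depth [ 0.571 -0.369  0.065]
top cap 60 [478.1 229.4] (474, 226, 9, 8) top plane [ 0.4711 -0.3812  0.06  ] depth [ 0.472 -0.38   0.065]
side cap 51 [427.7 340.7] (423, 334, 11, 12) top plane [ 0.5656 -0.3798  0.06  ] depth [ 0.564 -0.379  0.061]
side cap 19 [396.9 361. ] (395, 356, 4, 12) top plane [ 0.4797 -0.3869  0.06  ] depth [ 0.478 -0.39   0.067]
side cap 17 [389.9 364.4] (388, 361, 6, 7) top plane [ 0.4629 -0.3864  0.06  ] depth [ 0.461 -0.387  0.062]
top orange 65 [406.5 243.1] [ 0.4312 -0.1701  0.0663] [ 0.4309 -0.169   0.066 ] ((406.25, 243.25001525878906), (7.589465618133545, 8.538147926330566), 71.56504821777344)
side orange 93 [325.1 295.7] [ 0.4314 -0.1757  0.0661] [ 0.4308 -0.1759  0.066 ] ((324.7500305175781, 296.2500305175781), (11.31370735168457, 10.60660171508789), 45.0)
```

Box centre is (0.570, −0.193) with yaw −0.055, and the depth-rim rectangle comes out at 108 × 108 mm as it should. Now the white jar.

```bash
cat >> h.py <<'E'
BOX=np.array([.5700,-.1932]);BY=-.055
def bx(x,y): c,s=np.cos(BY),np.sin(BY); return BOX+np.array([c*x-s*y,s*x+c*y])
def tobx(p): c,s=np.cos(BY),np.sin(BY); d=np.asarray(p)[:2]-BOX; return np.array([c*d[0]+s*d[1],-s*d[0]+c*d[1]])
def caps(T,dt):
    out=[]
    for a,c,m in blobs(hsv(T)[...,2]<26,25):
        if a>120: continue
        d=np.median(cloud("top",dt,m)[0],0); p=onplane("top",[c],.063)[0]
        if .35<p[0]<.75 and -.55<p[1]<-.08 and .05<d[2]<.09: out.append(p); print('cap',a,c.round(1),p.round(4),'depth',d.round(3),'box',tobx(p).round(4))
    return out
def oranges(T,dt):
    out=[]
    for a,c,m in blobs(cmask(T,"orange"),30):
        d=np.median(cloud("top",dt,m)[0],0); p=onplane("top",[c],.066)[0]
        if .35<p[0]<.75 and -.35<p[1]<-.05 and a<150: out.append(p);print('orange',a,c.round(1),p.round(4),'depth',d.round(3),'box',tobx(p).round(4))
    return out
ZG=.041
def kit(p,psi,bxy,pp=BY):
    q=quat(psi); command_gripper(.044,40)
    r.reach([*p,.12],q)
    h=r.move_straight([*p,ZG],q,speed=.1,max_force=6); z=r.read_state()['eef_pos'][2]
    print('down',h,st())
    command_gripper(0,40); print('grip',st())
    r.move_straight([*p,.12],q,speed=.12); print('lift',st())
    if r.read_state()['grip_width']<.018: print('MISSED');return False
    q=quat(pp);a=bx(*bxy)
    r.reach([*a,.125],q); print('over',st())
    r.move_straight([*a,z+.015],q,speed=.1,max_force=8)
    h=r.move_straight([*a,z+.001],q,speed=.03,max_force=4);print('placed',h,st())
    command_gripper(.036,40)
    r.move_straight([*a,.13],q,speed=.1);print('off',st())
    return True
E
python3 - <<'E'
from h import *
print(onplane("top",[(452,146)],.085), -M["side"]["R"].T@M["side"]["t"])
T,dt=get("top");c=caps(T,dt);oranges(T,dt)
p=max(c,key=lambda p:p[0])
print(p, 'side proj',proj("side",p))
kit(p[:2],BY,(.025,-.025))
r.movej(HOME)
S,_=get("side","s13");T,dt=get("top","t13");caps(T,dt)
a=cv2.resize(T[165:265,380:500],None,fx=3.3,fy=3.3)[:,:,::-1]
b=cv2.resize(S[255:355,300:420],None,fx=3.3,fy=3.3)[:,:,::-1];cv2.imwrite('pics/c17.png',np.hstack([a,b]))
E
```

```text
[[ 0.71233706 -0.30542288  0.085     ]] [ 0.12874539 -0.69570019  0.77396331]
cap 57 [473.3 195.6] [ 0.5698 -0.3699  0.063 ] depth [ 0.571 -0.369  0.064] box [ 0.0095 -0.1765]
cap 59 [478.1 229.5] [ 0.4707 -0.3801  0.063 ] depth [ 0.472 -0.38   0.064] box [-0.0889 -0.1921]
orange 65 [406.5 243.1] [ 0.4309 -0.169   0.066 ] depth [ 0.431 -0.169  0.067] box [-0.1402  0.0165]
[ 0.56979904 -0.36993176  0.063     ] side proj [[426.42763212 335.54695988]]
down False t=79.1 eef=[ 0.5702 -0.3703  0.0418] w=0.0440 F=[0.  0.1 0.2]
grip t=79.4 eef=[ 0.5702 -0.3704  0.042 ] w=0.0224 F=[ 0.5 -0.4  2.5]
lift t=80.2 eef=[ 0.5693 -0.3695  0.119 ] w=0.0228 F=[ 0.1  0.6 -1.5]
over t=80.9 eef=[ 0.5935 -0.219   0.1245] w=0.0227 F=[ 0.5 -1.5 -1. ]
placed True t=82.1 eef=[ 0.5937 -0.2204  0.0453] w=0.0224 F=[ 0.1 -1.2  1.9]
off t=83.4 eef=[ 0.5931 -0.2193  0.1292] w=0.0359 F=[ 0.2 -0.6  0.8]
cap 52 [422.5 187.3] [ 0.5932 -0.2201  0.063 ] depth [ 0.592 -0.219  0.069] box [ 0.0247 -0.0256]
cap 59 [478.1 229.5] [ 0.4707 -0.3801  0.063 ] depth [ 0.472 -0.379  0.065] box [-0.0889 -0.1921]
```

View pics/c17.png

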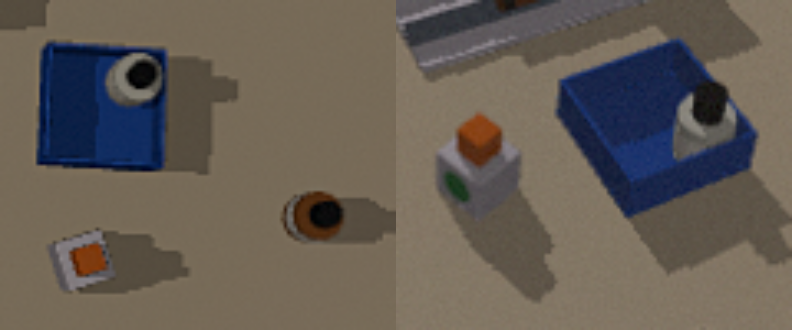

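The white jar stands in the box corner at box (25, −25) mm, upright. Next the amber jar, plus a measurement of the block's yaw.

Run:
```python
from h import *
T,dt=get("top");c=caps(T,dt)
p=min(c,key=lambda p:p[0]) if min(q[1] for q in c)<-.3 else None
kit(p[:2],BY,(-.025,-.025))
r.movej(HOME)
S,_=get("side","s14");T,dt=get("top","t14");caps(T,dt);oranges(T,dt)
a=cv2.resize(T[165:265,380:500],None,fx=3.3,fy=3.3)[:,:,::-1]
b=cv2.resize(S[255:355,300:420],None,fx=3.3,fy=3.3)[:,:,::-1];cv2.imwrite('pics/c18.png',np.hstack([a,b]))
# block yaw: orange grip + bright body edges in top view, upsampled
U=cv2.resize(T[225:262,385:428],None,fx=10,fy=10,interpolation=cv2.INTER_CUBIC)
h=hsv(U);m=(h[...,0]>4)&(h[...,0]<16)&(h[...,1]>150)&(h[...,2]>60)
m2=m|((h[...,1]<50)&(h[...,2]>110))
for k in(m,m2):
    b=max(blobs(k),key=lambda x:x[0]);print(b[0],cv2.minAreaRect(np.argwhere(b[2])[:,::-1].astype(np.float32)))
cv2.imwrite('pics/c19.png',np.hstack([U[:,:,::-1],np.repeat((m2*255).astype(np.uint8)[...,None],3,2)])[:, :800])
```

```text
cap 52 [422.5 187.3] [ 0.5932 -0.2201  0.063 ] depth [ 0.593 -0.219  0.07 ] box [ 0.0247 -0.0256]
cap 60 [478.1 229.4] [ 0.4709 -0.3801  0.063 ] depth [ 0.472 -0.379  0.065] box [-0.0887 -0.1921]
down False t=91.1 eef=[ 0.4712 -0.3805  0.0416] w=0.0441 F=[-0.4  0.3 -0.2]
grip t=91.4 eef=[ 0.4712 -0.3805  0.0418] w=0.0226 F=[-0.4 -0.2  2.3]
lift t=92.2 eef=[ 0.4704 -0.3796  0.1192] w=0.0226 F=[-0.4 -0.6 -1.5]
over t=93.0 eef=[ 0.5434 -0.2172  0.1245] w=0.0223 F=[ 0.1  0.3 -1.1]
placed True t=94.5 eef=[ 0.5436 -0.2169  0.0457] w=0.0227 F=[-1.2 -1.3  4.4]
off t=95.8 eef=[ 0.5432 -0.2166  0.1293] w=0.0360 F=[-0.5  0.3  0.5]
cap 51 [422.5 187.2] [ 0.5934 -0.22    0.063 ] depth [ 0.593 -0.22   0.069] box [ 0.0248 -0.0255]
cap 55 [422.3 204.6] [ 0.5425 -0.2181  0.063 ] depth [ 0.542 -0.217  0.069] box [-0.0261 -0.0264]
orange 65 [406.5 243.1] [ 0.4309 -0.169   0.066 ] depth [ 0.431 -0.17   0.066] box [-0.1402  0.0165]
7480 ((217.2540740966797, 187.07569885253906), (83.5203857421875, 95.57789611816406), 72.89727020263672)
9457 ((206.9500274658203, 187.35000610351562), (156.8489532470703, 148.31082153320312), 71.56504821777344)
```

View pics/c18.png

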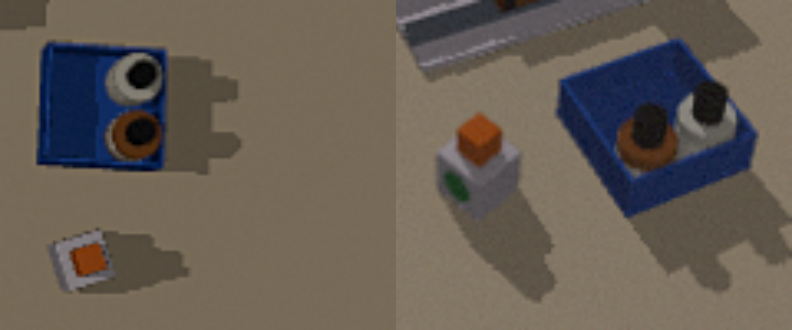

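View pics/c19.png

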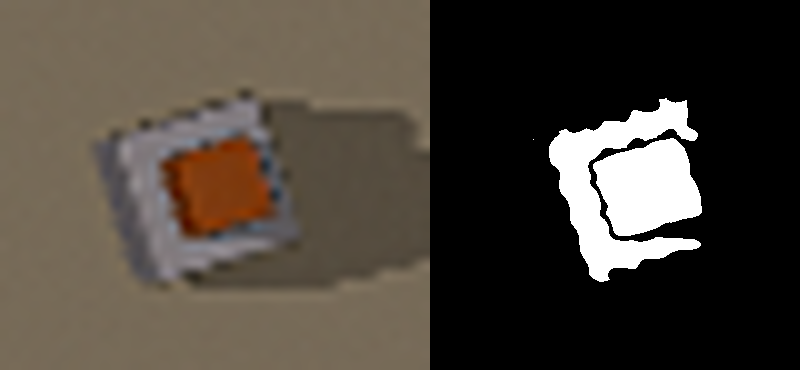

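Amber jar is placed upright at box (−26, −26) mm. The block's edges tilt about 17° in the top view, giving yaw ≈ +0.285. I'll place the block at box (0, +26).

Run:
```python
from h import *
T,dt=get("top");o=oranges(T,dt)
p=o[0][:2]-[0,.0005]
kit(p,.285,(0,.026))
r.movej(HOME)
S,ds=get("side","s15");T,dt=get("top","t15");caps(T,dt);oranges(T,dt)
for c in("amber","green","blue"):
    p,_=rod(c,T,S,.027); print(p is not None and tocr(p))
a=cv2.resize(T[135:265,295:445],None,fx=2.6,fy=2.6)[:,:,::-1]
b=cv2.resize(S[195:325,290:440],None,fx=2.6,fy=2.6)[:,:,::-1];cv2.imwrite('pics/c20.png',np.hstack([a,b]))
```

```text
orange 67 [406.5 243.2] [ 0.4306 -0.1691  0.066 ] depth [ 0.431 -0.17   0.066] box [-0.1405  0.0164]
down False t=102.7 eef=[ 0.431  -0.1698  0.0414] w=0.0440 F=[-0.8 -0.4  0.5]
grip t=103.0 eef=[ 0.4311 -0.1699  0.0416] w=0.0227 F=[ 1.3 -0.5  3.5]
lift t=103.8 eef=[ 0.4301 -0.1693  0.1193] w=0.0231 F=[-0.2  0.2 -1.2]
over t=104.4 eef=[ 0.5705 -0.1667  0.1233] w=0.0229 F=[-0.8 -0.4 -1.2]
placed True t=105.7 eef=[ 0.5716 -0.1677  0.0454] w=0.0232 F=[ 0.2 -1.8  3.2]
off t=106.9 eef=[ 0.571  -0.1671  0.1293] w=0.0358 F=[-1.1 -0.   0.2]
cap 52 [422.5 187.3] [ 0.5932 -0.2201  0.063 ] depth [ 0.592 -0.219  0.069] box [ 0.0247 -0.0256]
cap 55 [422.2 204.5] [ 0.5425 -0.2178  0.063 ] depth [ 0.543 -0.216  0.07 ] box [-0.0261 -0.0261]
orange 63 [404.8 194.9] [ 0.5701 -0.1669  0.066 ] depth [ 0.569 -0.166  0.07 ] box [-0.0013  0.0262]
amber top [ 0.5901 -0.0311  0.027 ] side [ 0.5933 -0.0297  0.027 ] tri [ 0.5908 -0.0314  0.0292] gap 0.0023 L 0.100 W 0.022 yaw -0.070/-0.043
[ 0.04179056 -0.05408309]
green top [0.5933 0.0239 0.027 ] side [0.5976 0.0247 0.027 ] tri [0.5946 0.0232 0.029 ] gap 0.0035 L 0.102 W 0.024 yaw -0.077/-0.041
[0.04150702 0.00080682]
blue top [0.5968 0.0783 0.027 ] side [0.6011 0.0795 0.027 ] tri [0.598  0.0777 0.0292] gap 0.0033 L 0.101 W 0.023 yaw -0.072/-0.039
[0.04124968 0.05548263]
```

View pics/c20.png

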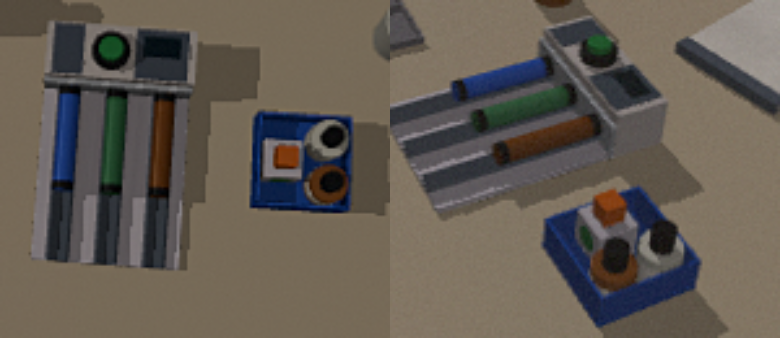

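View pics/t15.png

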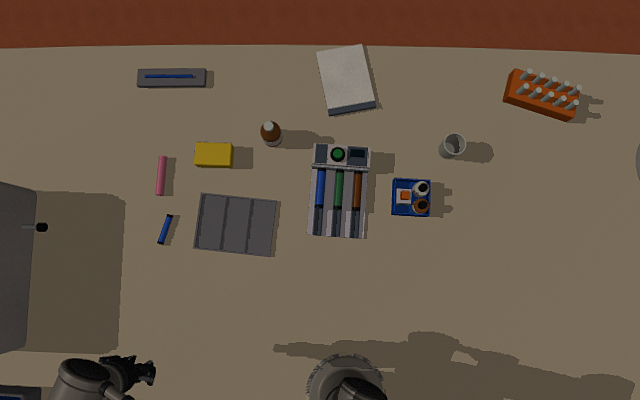

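Everything checks. Grip tops stand at 69–70 mm by depth, which is 66 plus the 4 mm floor. The rods are unmoved, the button is up and the bystanders are in place. There is no grey block in view. I'm handing in.

Run:
```python
from h import *
print(st()); r.finish_job()
```

```text
t=109.9 eef=[0.1355 0.5074 0.2238] w=0.0364 F=[-0.2  0.5 -0.4]
the job is handed in; nothing more can be done
```

The job is done and handed in at 110 s. It reported no verdict, but my last checks found nothing out of place.

- **Rods:** Amber is in groove 0, green in groove 1 and blue in groove 2. I slid each one to the stop until it made contact, then let go. The final camera check puts their centres at cradle x of 41.2–41.8 mm (40 is home, within 2.5 mm). They lie within 1 mm of the groove lines and, in the top view, within about 0.01 rad of the groove direction. The look-alikes, a small blue rod and a pink one, were left alone.
- **Read button:** I pressed it twice. The second press, in small steps, showed the spring and then a hard stop after about 6 mm at over 20 N. It was up again afterwards.
- **Kit pieces:** The white jar, amber jar and aluminium block stand in the box within 27 mm of its centre along both sides. Their tops are at about 70 mm, as expected on the 4 mm floor. No grey block was in view.
- **Bottle, beaker and yellow box:** all look unmoved in the last picture.

**What disagreed:** The fingertips turned out about 30 mm shorter than the text says. My first two grasps of the amber rod therefore closed on nothing, without moving it. I measured the real offset by touching the bench and tray floor, and used that from then on. The side camera reads the rods about 3–4 mm further along x than the top camera. I weighted the top view more; the slide contact agrees with it.

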